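# Power down and post the tested module

## Task

The orange power module has finished its test. First, before moving the module, turn the big knob on top of the grey transformer anticlockwise until it rests at its end stop (white pointer at the red mark); then lift the module out of the black dock, push its lower half down through the yellow spring flap in the top of the blue box while you still hold it, and let it drop inside so that the flap swings shut. Leave the knob at its stop and do not disturb the other things on the bench.

Things in the scene. Friction and masses are not known exactly. Their poses are not given: they have to be found in the camera images.
- transformer: Grey instrument housing 160 x 160 mm, 90 mm tall, fixed to the bench. Origin: centre of its underside; z up. A black round dial plate (132 mm across) lies on top, centred, its face 92 mm above the bench, with white tick marks and one bigger red mark on the housing's -x side (the end stop).
- knob_grip (a point): Point on the knob's vertical axis at a good height to grip, 123 mm above the bench. The knob, centred on the dial, is a light grey skirt disc (68 mm across, its top 101 mm above the bench) with an upright grip bar 64 mm long, 16 mm thick, from the skirt up to 133 mm above the bench; a white line on top marks the pointer end of the bar.
- knob (a joint): Knob angle in rad. 0 = fully anticlockwise (seen from above), at the end stop; grows clockwise up to 4.7. At 0 the bar lies along the transformer's x axis with the pointer end towards its -x side (the red mark); at value q the bar is turned clockwise by q from there. It starts between 0.8 and 2.3, stays where it is left and takes about 0.06 N m to turn.
- dock: Black test dock 130 x 130 mm, 45 mm tall, fixed to the bench, with a slot in the middle of its top, 20 mm deep and about 2 mm wider than the module on every side (long side along the dock's x). A green circuit strip lies on top beside the slot. Origin: centre of its underside; z up.
- module: Orange rigid power module, 60 mm (its x) by 30 mm (its y) by 80 mm tall (its z), about 0.25 kg, loose. Origin: centre of its underside. It stands upright in the dock's slot, its underside 25 mm and its top 105 mm above the bench, so 60 mm of it stands clear of the dock; its x axis runs along the dock's x axis.
- box: Blue collection box 190 x 190 mm, 200 mm tall, fixed to the bench, greyish see-through wall on its +x side, hollow, floor 6 mm thick. Origin: centre of its underside; z up. In the middle of its top is an opening 94 mm (along its x) by 100 mm (along its y), closed by the yellow flap. The inside is roomy enough for the module to clear the flap however it lies.
- flap_mid (a point): Centre of the opening in the top of the blue box, at the height of the box's top face (200 mm above the bench).
- flap (a joint): Angle of the yellow flap in rad: 0 = shut (level), up to 1.45 = hanging down into the box. It is a 3 mm plate, 88 x 95 mm, hinged along the edge of the opening on the box's +y side; its free edge swings downward. A light spring (under 1 N at its free edge) shuts it by itself.
- jar: Amber jar with black cap, 60 mm across, 75 mm tall, standing, loose. Origin: centre of its underside. Leave alone.
- meter: Red handheld meter 140 x 75 x 35 mm lying flat, loose. Origin: centre of its underside, x along its length. Leave alone.
- clamp: Blue and red plastic hand clamp, about 130 x 100 x 20 mm, lying flat, loose. Origin: underside, on the middle of its stem. Leave alone.
Things that resemble listed ones, but are neither listed nor needed, are in the scene too. What is meant by the module is not green, pink or turquoise, and is the smaller of those in its own colour.

How it is judged:
By the outcome, as a careful person would: the job done as asked, in the order asked, and still so for the second after the job is handed in, with the robot touching nothing.
It also fails if it takes over 72 s, if anything falls off the work surface, if the arm or the gripper's body presses on something with over 40 N, if the wrist force passes 120 N, or if a joint passes its speed limit or range.

## Robot

A 6-joint arm with a two-finger parallel gripper is mounted at the origin on the work surface. World frame = base frame: x ahead of the robot, y to its left, z up, the work surface at z = 0. Lengths are in mm, angles in rad, forces in N, time in s.
With the tool pointing down it reaches from about 350 to 775 mm from the base axis. Payload 7.3 kg.
Tool frame: the origin (TCP) lies midway between the tips of the shut fingers; the grasp point (between the pads) lies 19 mm behind it; z points along the fingers, y is the direction in which the jaws open and shut (so a half turn about z gives the same grasp; the last joint's range is limited). The gripper opens to 92 mm and grips with 3 to 60 N. Pads are 19 mm wide; open, the fingers measure 130 mm over their backs; the gripper's body (75 mm by 190 mm) begins 47 mm behind the grasp point.
Start: joints at [1.152, 0.342, 1.524, -0, 1.275, -0.146], TCP at [141.435, 505.61, 226.741] pointing down, gripper open.
Joint ranges: [-2.53, 2.53], [-0.77, 2.02], [0.04, 2.7], [-1, 4.14], [0.28, 2.66], [-3.11, 3.11]. Speed limits (rad/s): [2.57, 2.57, 3.14, 3.14, 3.14, 3.14].

## Interface

Orientations are given as [roll, pitch, yaw] about the fixed x, y, z axes, in that order (R = Rz(yaw) Ry(pitch) Rx(roll)).
In Python, from plant import sensors, imaging, ticket gives the robot as it stands. The module is installed in compiled form; this text tells all that it offers.
- The arm moves only by the tool arm_command, never from a script. Its argument "increments" is one flat list of numbers, 5 for each row, row after row: the closure, from 0 (fully open) to 1 (shut), then the shift along the tool's x, y, z in mm, then the turn about the tool's z in degrees. In form: [hand, dx, dy, dz, spin, hand, dx, dy, dz, spin, ...]. A call has 1 to 20 rows; each row is the pose to reach, as a shift and turn from the pose commanded when the call began, along the tool's axes at that moment; what a row does not reach only later rows make up. A row lasts 1/8 s, in which the tool goes at most 62.5 mm and 10.7 degrees, less where a joint would pass 70% of its speed; a pose out of reach is approached as far as the arm can. A call with a gripper value outside its range is refused whole. The fingers move at their own pace and stop on an object; the grip force is fixed at half the most. Time passes only in rows, so rows that repeat a pose let the fingers close. It gives the time, the measured TCP pose, the force and the opening at its end, in the units of the state.
- sensors.get_obs(): the state, without advancing time (a new reading comes with each control period).
- imaging.capture(name): name is "scene" or "top"; returns the picture (400x640x3 uint8, blue, green, red); there is no depth.
- imaging.calibration(name): a dict with "fx", "fy", "cx", "cy" (pixels), "world_to_cam" (4x4, takes a point from world to camera coordinates). Camera axes: x right, y down, z forward; pixel columns grow to the right and rows downward; lengths in mm; the calibration is good to about 2 mm. A picture is of the moment at which its call begins. calibration takes no time and is no camera call.
- ticket.close_job(): hands the job in, once; it reports no verdict.
The state is a dict: "time": time; "joint_positions": joint angles; "dq": joint speeds; "tau": joint torques, N m; "tool_pos": TCP position; "tcp_rot": TCP orientation; "contact_force": force on the tool from outside, world axes, zero at the start; "moment": the same for the moment, N m; "grip_width": finger opening in mm.
Only numpy, scipy, OpenCV 4.12 (cv2) and the standard library are available. Lean on these libraries where they do the work, as an engineer would, in place of code of your own. Each camera call takes 0.05 s, during which the arm holds its last target. There are 200 camera calls.

## Working session

There is one attempt and no reset: what is moved stays moved. The work goes in short steps, Python scripts to look and compute and a tool call to move; the robot and the scene stay as the last step left them, time stands still between calls to the robot, and variables do not carry over. Pictures are saved under pics/ and viewed, about 8 in all and at most 12, crops included, and the job is handed in when it is done.

Besides the shell and the picture viewer there is one more tool, called after ">>>" as name(argument=value, ...) on one line, values as JSON. arm_command: Moves the arm, as the interface text tells. Its arguments: {"type":"object","properties":{"increments":{"type":"array","items":{"type":"number"}}},"required":["increments"]}

```bash
mkdir -p pics && python3 - <<'E'
from plant import sensors, imaging
import cv2
for n in("scene","top"):
    cv2.imwrite(f"pics/{n}0.png",imaging.capture(n)); c=imaging.calibration(n); print(n,c)
print(sensors.get_obs())
E
```

```text
scene {'fx': 470.96006949142736, 'fy': 470.96006949142736, 'cx': 315.34437324532627, 'cy': 189.22289085357812, 'world_to_cam': array([[ 7.71391649e-01,  6.36351434e-01,  3.43161809e-03,
        -3.92659116e+02],
       [ 5.37750174e-01, -6.48963824e-01, -5.38210652e-01,
        -2.34680645e+02],
       [-3.40264124e-01,  4.17016555e-01, -8.42803369e-01,
         1.49152082e+03],
       [ 0.00000000e+00,  0.00000000e+00,  0.00000000e+00,
         1.00000000e+00]])}
top {'fx': 433.8378206553666, 'fy': 433.8378206553666, 'cx': 322.54302550916725, 'cy': 207.8974776223238, 'world_to_cam': array([[-1.39395637e-02, -9.99902837e-01,  6.55146331e-05,
        -2.32384827e+01],
       [-9.72897506e-01,  1.35479597e-02, -2.30839546e-01,
         5.87399565e+02],
       [ 2.30816229e-01, -3.28154157e-03, -9.72991829e-01,
         1.16368453e+03],
       [ 0.00000000e+00,  0.00000000e+00,  0.00000000e+00,
         1.00000000e+00]])}
{'time': 0.1, 'joint_positions': array([ 1.15200853e+00,  3.42636380e-01,  1.52488471e+00, -9.18524651e-06,
        1.27539251e+00, -1.45991662e-01]), 'dq': array([-1.19647577e-03,  9.42277694e-06, -8.31973134e-04,  1.00578756e-03,
        2.03075047e-05,  1.83166046e-06]), 'tau': array([ 6.09530689e-04, -4.32011354e+01, -2.44689882e+01,  7.18527683e-02,
        5.27181511e-02, -7.04833201e-05]), 'tool_pos': array([141.28378901, 505.27465508, 226.13594632]), 'tcp_rot': array([-3.14028448e+00, -1.83472053e-04,  2.86879907e+00]), 'contact_force': array([-0.18710571,  0.24718881, -0.69628323]), 'moment': array([-0.01334134,  0.00914117, -0.02383556]), 'grip_width': 91.42265044959962}
```

View pics/scene0.png

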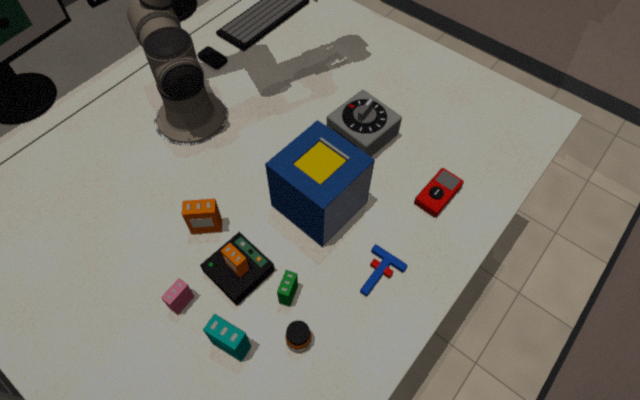

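View pics/top0.png

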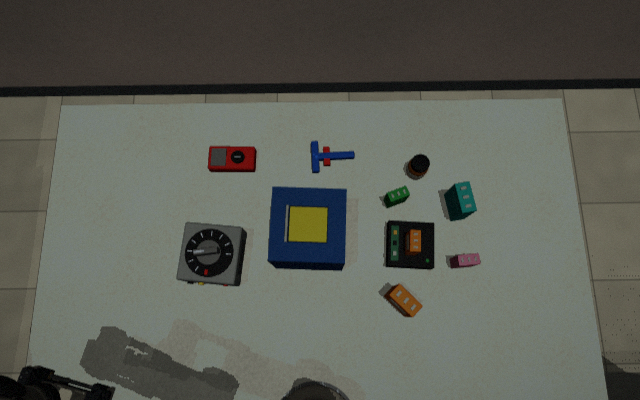

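The scene view shows the dock with the small orange module at about (235,260), the box at (320,180) and the transformer at (365,120). The top view shows the transformer at (212,253), the box flap at (307,224), the module in its dock at (414,241) and a decoy orange block at (404,300). Next I measure and zoom in.

```bash
cat > h.py <<'E'
import numpy as np, cv2
from plant import sensors, imaging
def ray(n,uv,z):
    c=imaging.calibration(n); T=c["world_to_cam"]; R,t=T[:3,:3],T[:3,3]
    d=R.T@np.array([(uv[0]-c["cx"])/c["fx"],(uv[1]-c["cy"])/c["fy"],1]); o=-R.T@t
    return (o+d*(z-o[2])/d[2])[:3]
def proj(n,p):
    c=imaging.calibration(n); T=c["world_to_cam"]; q=T[:3,:3]@np.array(p,float)+T[:3,3]
    return c["fx"]*q[0]/q[2]+c["cx"],c["fy"]*q[1]/q[2]+c["cy"]
def mask(im,lo,hi):
    return cv2.inRange(cv2.cvtColor(im,cv2.COLOR_BGR2HSV),lo,hi)
def blobs(m,a=40):
    return [c for c in cv2.findContours(m,cv2.RETR_EXTERNAL,cv2.CHAIN_APPROX_NONE)[0] if cv2.contourArea(c)>a]
E
python3 - <<'E'
from h import *
np.set_printoptions(precision=1,suppress=True)
t=cv2.imread("pics/top0.png"); s=cv2.imread("pics/scene0.png")
for n,im in(("top",t),("scene",s)):
    for nm,lo,hi,z in(("yellow",(22,120,90),(35,255,255),200),("orange",(5,150,90),(18,255,255),105),("blue",(105,120,40),(125,255,255),200)):
        for c in blobs(mask(im,lo,hi)):
            r=cv2.minAreaRect(c); b=cv2.boxPoints(r)
            print(n,nm,np.array(r[0]),np.array(r[1]),r[2],ray(n,r[0],z)); print(np.array([ray(n,p,z)[:2] for p in b]).round(0).tolist())
up=lambda im,x,y,w,h,k: cv2.resize(im[y:y+h,x:x+w],None,fx=k,fy=k,interpolation=cv2.INTER_CUBIC)
A=up(t,172,212,80,80,5);B=up(t,380,210,60,60,400/60)
C=up(s,322,86,80,80,5)[:400,:400]
D=np.hstack([A,cv2.resize(B,(400,400))])
cv2.imwrite("pics/z0.png",cv2.resize(np.hstack([D,C]),(798,266)) if 0 else D)
E
```

```text
top yellow [307.5 224. ] [34. 37.] 90.0 [514.9   7.3 200. ]
[[559.0, 54.0], [558.0, -40.0], [471.0, -38.0], [473.0, 54.0]]
top orange [405.3 299.8] [32.5 14.8] 45.0 [ 327.8 -244.8  105. ]
[[344.0, -202.0], [371.0, -231.0], [311.0, -288.0], [285.0, -259.0]]
top orange [415. 240.] [20. 10.] 90.0 [ 485.6 -280.3  105. ]
[[513.0, -268.0], [513.0, -296.0], [458.0, -292.0], [459.0, -265.0]]
top blue [307.1 224.8] [76.4 74.3] 2.045408248901367 [512.8   8.2 200. ]
[[425.0, 106.0], [614.0, 102.0], [605.0, -93.0], [415.0, -82.0]]
top blue [332. 156.] [30. 42.] 90.0 [694.4 -57.5 200. ]
[[737.0, -3.0], [735.0, -113.0], [653.0, -111.0], [654.0, -3.0]]
scene yellow [319.5 162. ] [33.4 40.3] 47.48955535888672 [518.   4. 200.]
[[472.0, -40.0], [474.0, 72.0], [565.0, 48.0], [559.0, -60.0]]
scene orange [232.5 254.5] [22.6 14.1] 45.0 [ 487.5 -283.7  105. ]
[[458.0, -298.0], [458.0, -264.0], [517.0, -270.0], [516.0, -303.0]]
scene orange [198.4 206.5] [14.  33.8] 85.91438293457031 [ 327.6 -244.7  105. ]
[[281.0, -261.0], [342.0, -201.0], [373.0, -228.0], [314.0, -287.0]]
scene blue [378.2 274.4] [38.3 47.7] 32.47119140625 [ 797.8 -142.9  200. ]
[[764.0, -199.0], [751.0, -90.0], [832.0, -85.0], [841.0, -192.0]]
scene blue [311.  176.8] [ 90.1 101.8] 33.690067291259766 [529.8 -42.8 200. ]
[[443.0, -178.0], [374.0, 106.0], [621.0, 99.0], [659.0, -166.0]]
```

View pics/z0.png

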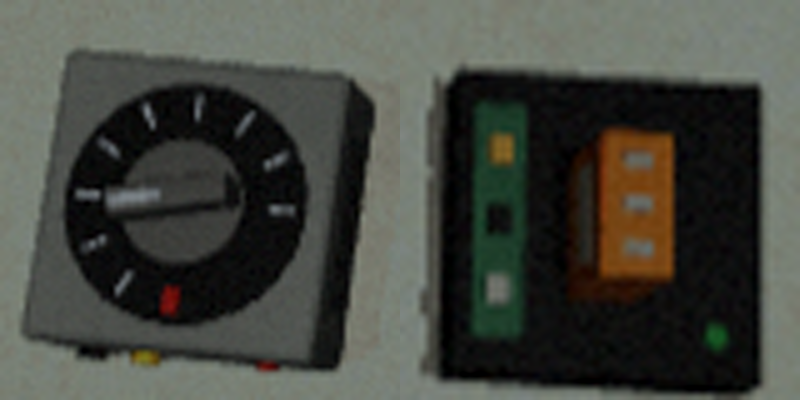

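Zoom: the dial spans x 65..308 and y 85..325 in the left crop. Its red mark is at (171,300), and the bar points left, from the pointer end (108,200) to the tail (237,190). The module top is at x 600..673, y 130..280 in the right crop.

```bash
python3 - <<'E'
from h import *
np.set_printoptions(precision=1,suppress=True)
A=lambda x,y:((x+.5)/5-.5+172,(y+.5)/5-.5+212)
B=lambda x,y:((x-400+.5)*.15-.5+380,(y+.5)*.15-.5+210)
P=lambda uv,z:ray("top",uv,z)[:2]
ang=lambda d:np.degrees(np.arctan2(d[1],d[0]))
dc=P(A(186.5,205),92); red=P(A(171,300),92); print("dial",dc,"red dir",ang(red-dc))
for a,b in(((75,52),(350,75)),((22,335),(312,370)),((75,52),(22,335)),((350,75),(312,370))): print("house",P(A(*a),90),ang(P(A(*b),90)-P(A(*a),90)))
p,q=P(A(108,198),133),P(A(237,183),133); print("bar",p,q,(p+q)/2,ang(p-q))
for z,L in((105,[(600,132),(673,132),(673,278),(600,278)]),(45,[(450,72),(760,88),(758,390),(440,378)])):
    c=[P(B(*x),z) for x in L]; print(z,np.array(c),sum(c)/4,[ang(c[(i+1)%4]-c[i]) for i in range(4)])
t=cv2.imread("pics/top0.png")
o=sensors.get_obs(); print(o["tool_pos"])
E
```

```text
dial [460.9 279.4] red dir 173.36806708807336
house [547.1 345.6] -95.64382581009488
house [392.3 365. ] -97.54648365591146
house [547.1 345.6] 172.85096013497116
house [532.  192.9] 174.42552293544213
bar [459.6 310.1] [466.6 242.7] [463.1 276.4] 95.91406213525859
105 [[ 515.  -267.4]
 [ 514.6 -297.2]
 [ 454.8 -293.3]
 [ 455.2 -263.8]] [ 484.9 -280.4] [np.float64(-90.79800749155604), np.float64(176.21684225058542), np.float64(89.20179926427275), np.float64(-3.450130945510775)]
45 [[ 553.2 -216.6]
 [ 544.3 -349.9]
 [ 414.9 -339.6]
 [ 421.8 -206.1]] [ 483.5 -278.1] [np.float64(-93.8192554701171), np.float64(175.4494491268974), np.float64(87.04661289981138), np.float64(-4.594790467400556)]
[141.3 505.3 226.1]
```

>>> arm_command(increments=[0,-46,-17,5,8.5,0,-92,-33,10,17,0,-139,-50,15,25.5,0,-185,-66,20,34,0,-231,-83,25,42.5,0,-277,-99,30,51,0,-323,-116,35,60,0,-369.5,-132.4,40,68.4,0,-369.5,-132.4,40,68.4,0,-369.5,-132.4,40,68.4])

```text
time: 1.35
tool_pos: [461.1, 278.6, 186.3]
tcp_rot: [-3.14, -0.0, 1.676]
contact_force: [0.1, -0.2, 1.3]
grip_width: 92.1
```

```bash
python3 - <<'E'
from h import *
t=imaging.capture("top"); s=imaging.capture("scene")
o=sensors.get_obs(); print(o["tool_pos"],np.degrees(o["tcp_rot"]),o["joint_positions"])
u=lambda im,x,y:cv2.resize(im[y:y+100,x:x+100],(400,400),interpolation=cv2.INTER_CUBIC)
cv2.imwrite("pics/a1.png",np.hstack([u(t,160,200),u(s,310,60)]))
E
```

```text
[460.6492814  279.21951418 186.73484454] [-1.79971170e+02 -1.03798831e-02  9.60795945e+01] [4.02421767e-01 4.01971588e-01 1.54867981e+00 3.44713368e-04
 1.19136963e+00 2.96185033e-01]
```

View pics/a1.png

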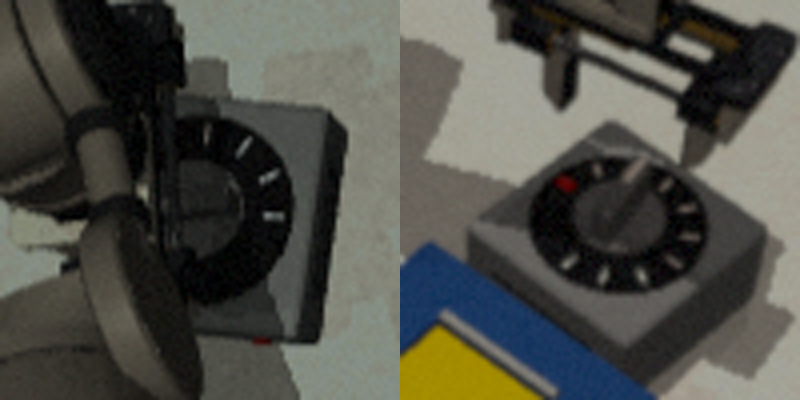

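The scene crop (right) shows the jaws straddling the knob bar, with the bar at about (625,195), the pointer at upper right, and the red mark at (567,183). The jaws look aligned, so I descend and grip.

>>> arm_command(increments=[0,0,0,30,0,0,0,0,60,0,0,0,0,80,0,0,0,0,80,0,1,0,0,80,0,1,0,0,80,0,1,0,0,80,0,1,0,0,80,0,1,0,0,80,0,1,0,0,80,0,1,0,0,80,0,1,0,0,80,0])

```text
time: 2.95
tool_pos: [462.2, 278.6, 106.8]
tcp_rot: [3.14, -0.0, 1.675]
contact_force: [12.7, -2.0, -8.4]
grip_width: 16.0
```

>>> arm_command(increments=[1,0,1,0,0,1,0,1,0,-7,1,0,1,0,-14,1,0,1,0,-21,1,0,1,0,-28,1,0,1,0,-35,1,0,1,0,-42,1,0,1,0,-49,1,0,1,0,-56,1,0,1,0,-63,1,0,1,0,-70,1,0,1,0,-70])

```text
time: 4.45
tool_pos: [465.1, 280.7, 106.8]
tcp_rot: [3.136, 0.004, 2.898]
contact_force: [9.2, 8.4, -8.1]
grip_width: 15.8
```

```bash
python3 -c "
from h import *
o=sensors.get_obs();print(o['tool_pos'],np.degrees(o['tcp_rot'])[2],o['contact_force'],o['moment'])"
```

```text
[465.12975989 280.74741408 106.83296005] 166.02771854222507 [ 9.18283277  8.40198114 -8.08704346] [ 1.29860419 -1.34573636  0.04105452]
```

>>> arm_command(increments=[1,-0.7,1.2,0,-2,1,-0.7,1.2,0,-4,1,-0.7,1.2,0,-6,1,-0.7,1.2,0,-7,1,-0.7,1.2,0,-8,1,-0.7,1.2,0,-8])

```text
time: 5.2
tool_pos: [465.2, 281.2, 106.8]
tcp_rot: [3.138, 0.003, 3.036]
contact_force: [6.2, 7.3, -6.2]
grip_width: 15.9
```

```bash
python3 -c "
from h import *
o=sensors.get_obs();print(o['tool_pos'],np.degrees(o['tcp_rot'])[2],o['contact_force'],o['moment'])"
```

```text
[465.23081478 281.16226178 106.77802038] 173.95447913879136 [ 6.1882111   7.32832054 -6.23172211] [ 0.96270958 -0.93211098 -0.1169013 ]
```

>>> arm_command(increments=[1,0,0,0,-1,1,0,0,0,-2,1,0,0,0,-2])

```text
time: 5.58
tool_pos: [465.2, 281.2, 106.8]
tcp_rot: [3.138, 0.003, 3.069]
contact_force: [5.7, 5.9, -5.8]
grip_width: 16.5
```

```bash
python3 -c "
from h import *
o=sensors.get_obs();print(o['tool_pos'],np.degrees(o['tcp_rot'])[2],o['contact_force'],o['moment'])"
```

```text
[465.18861049 281.1846657  106.81002197] 175.85769496120255 [ 5.70402441  5.93226888 -5.75703802] [ 0.97408712 -0.93595742 -0.67208019]
```

>>> arm_command(increments=[0,0,0,0,0,0,0,0,0,0,0,0,0,0,0,0,0,0,-40,0,0,0,0,-90,0,0,0,0,-140,0,0,0,0,-180,0,0,-6,-55,-180,0,0,-12,-110,-180,0,0,-18,-165,-180,0,0,-24,-220,-180,0,0,-30,-275,-180,0,0,-36,-330,-180,0,0,-42,-385,-180,0,0,-48,-440,-180,0,0,-54,-500,-180,0,0,-60,-557,-180,0,0,-60,-557,-180,0,0,-60,-557,-180,0])

```text
time: 7.95
tool_pos: [484.0, -279.7, 286.4]
tcp_rot: [3.141, -0.001, 3.071]
contact_force: [-0.8, 0.0, 0.6]
grip_width: 91.6
```

```bash
python3 - <<'E'
from h import *
t=imaging.capture("top"); s=imaging.capture("scene")
o=sensors.get_obs(); print(o["tool_pos"],np.degrees(o["tcp_rot"]),o["joint_positions"],o["contact_force"])
u=lambda im,x,y,w:cv2.resize(im[y:y+w,x:x+w],(400,400),interpolation=cv2.INTER_CUBIC)
cv2.imwrite("pics/b1.png",np.hstack([u(t,172,212,80),u(s,190,200,100)]))
E
```

```text
[ 484.3280604  -278.82062538  286.89568213] [1.79973891e+02 3.61503048e-04 1.76050664e+02] [-6.59707231e-01  3.67846639e-01  1.31932132e+00  3.84560811e-04
  1.45467328e+00 -2.16161925e+00] [0.59453017 0.94674012 0.02232399]
```

View pics/b1.png

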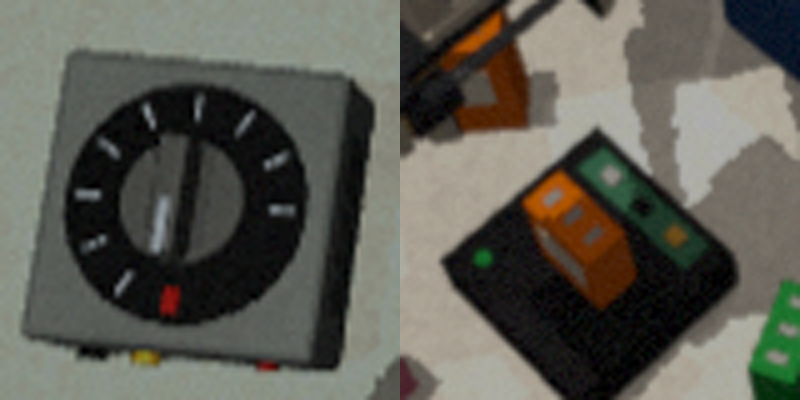

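The knob pointer end (165,200..250 in the left crop) now lines up with the red mark (170,300). The module stands undisturbed in the dock. Next I descend on it and grip.

>>> arm_command(increments=[0.3,0,0,40,0,0.3,0,0,90,0,0.3,0,0,140,0,0.3,0,0,180,0,0.3,0,0,205,0,0.3,0,0,212,0,0.3,0,0,212,0,1,0,0,212,0,1,0,0,212,0,1,0,0,212,0,1,0,0,212,0,1,0,0,212,0,1,0,0,212,0])

```text
time: 9.68
tool_pos: [484.3, -280.3, 74.9]
tcp_rot: [-3.142, 0.0, 3.071]
contact_force: [-0.3, 0.5, 1.8]
grip_width: 30.2
```

```bash
python3 -c "
from h import *
o=sensors.get_obs();print(o['tool_pos'],np.degrees(o['tcp_rot'])[2],o['contact_force'],o['moment'],o['grip_width'])"
```

```text
[ 484.34173188 -280.25226586   74.9132995 ] 175.96744682801912 [-0.28747055  0.50713018  1.75598071] [ 0.08115921  0.09856902 -0.02893787] 30.232627726145857
```

>>> arm_command(increments=[1,0,0,-20,0,1,0,0,-45,0,1,0,0,-80,0,1,0,0,-120,0,1,0,0,-165,0,1,0,0,-205,0,1,0,0,-220,0,1,-2,40,-220,0,1,-4,90,-220,0,1,-6,140,-220,0,1,-8,190,-220,0,1,-10,240,-220,0,1,-12,280,-220,0,1,-12,290,-220,0,1,-12,290,-220,0,1,-12,290,-220,0])

```text
time: 11.68
tool_pos: [516.4, 7.1, 294.1]
tcp_rot: [-3.141, -0.001, 3.07]
contact_force: [0.3, 0.2, -1.6]
grip_width: 29.7
```

```bash
python3 - <<'E'
from h import *
t=imaging.capture("top"); s=imaging.capture("scene")
o=sensors.get_obs(); print(o["tool_pos"],np.degrees(o["tcp_rot"]),o["contact_force"],o["grip_width"])
u=lambda im,x,y,w:cv2.resize(im[y:y+w,x:x+w],(400,400),interpolation=cv2.INTER_CUBIC)
cv2.imwrite("pics/c1.png",np.hstack([u(t,247,164,120),u(s,250,90,140)]))
E
```

```text
[516.55013783   7.10918763 294.44053177] [-1.79992459e+02 -2.53667699e-02  1.75876104e+02] [-1.39169279e-03 -5.00089297e-01 -1.43568359e+00] 29.951386175515168
```

View pics/c1.png

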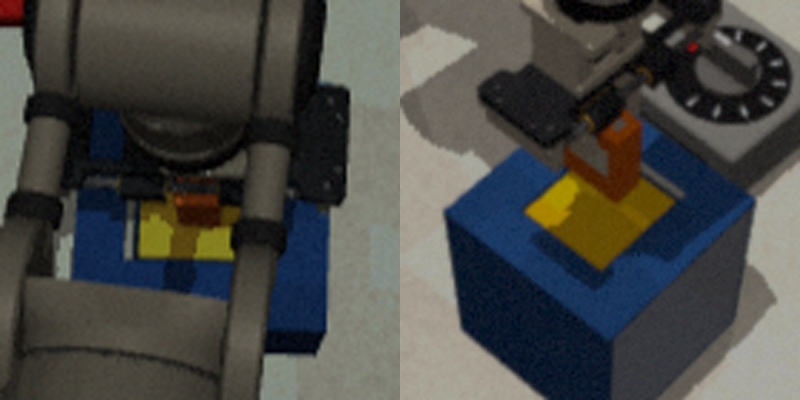

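The module is held over the flap: in the right crop it is at (605,160) and the flap at (600,220). The fit is centred, so I push down.

>>> arm_command(increments=[1,0,0,20,0,1,0,0,38,0,1,0,0,48,0,1,0,0,58,0,1,0,0,68,0,1,0,0,78,0,1,0,0,86,0,1,0,0,91,0,1,0,0,91,0,1,0,0,91,0])

```text
time: 13.02
tool_pos: [516.7, 8.2, 203.9]
tcp_rot: [-3.142, 0.0, 3.071]
contact_force: [-0.6, -0.6, -1.5]
grip_width: 29.9
```

```bash
python3 - <<'E'
from h import *
s=imaging.capture("scene")
o=sensors.get_obs(); print(o["tool_pos"],o["contact_force"],o["grip_width"])
cv2.imwrite("pics/d1.png",cv2.resize(s[90:230,250:390],(560,560),interpolation=cv2.INTER_CUBIC))
E
```

```text
[516.78257301   8.18002283 204.01309012] [ 0.63318156 -1.70831199 -1.97254586] 29.64463510710439
```

View pics/d1.png

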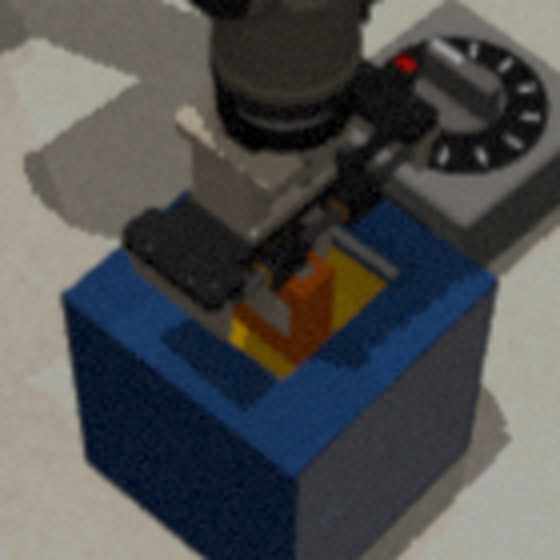

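The module is about 46 mm below the box top, at (300,310), with the flap pushed down around it. The force is small, so I release.

>>> arm_command(increments=[0.45,0,0,0,0,0.45,0,0,0,0,0.45,0,0,0,0,0.45,0,0,0,0,0.45,0,0,0,0,0.45,0,0,0,0,0.45,0,0,-10,0,0.45,0,0,-40,0,0.45,0,0,-90,0,0.45,0,0,-90,0])

```text
time: 14.32
tool_pos: [518.5, 8.0, 298.3]
tcp_rot: [-3.141, 0.009, 3.071]
contact_force: [0.3, 0.6, 0.0]
grip_width: 50.5
```

```bash
python3 - <<'E'
from h import *
s=imaging.capture("scene")
o=sensors.get_obs(); print(o["tool_pos"],o["contact_force"],o["grip_width"])
cv2.imwrite("pics/e1.png",cv2.resize(s[90:250,250:410],(560,560),interpolation=cv2.INTER_CUBIC))
E
```

```text
[517.40455021   8.15357463 295.90863465] [ 0.15432088  0.5828605  -0.61109732] 50.61951127699034
```

View pics/e1.png

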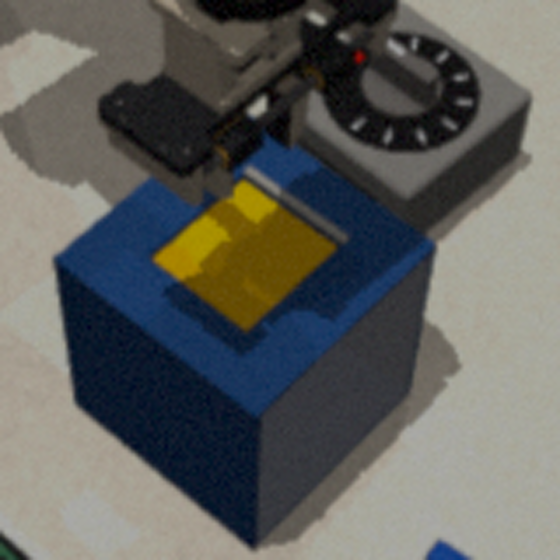

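The flap looks shut at (247,257) and the module is gone inside. I retreat a little, take a final overall look, then hand in.

>>> arm_command(increments=[0.45,30,0,-30,0,0.45,70,0,-50,0,0.45,110,0,-50,0,0.45,110,0,-50,0,0.45,110,0,-50,0,0.45,110,0,-50,0])

```text
time: 15.12
tool_pos: [407.6, 15.9, 343.1]
tcp_rot: [3.141, -0.001, 3.071]
contact_force: [0.4, 0.1, 0.1]
grip_width: 50.5
```

```bash
python3 - <<'E'
from h import *
s=imaging.capture("scene"); t=imaging.capture("top")
o=sensors.get_obs(); print(o["time"],o["tool_pos"],o["contact_force"])
for n,im in(("top",t),("scene",s)):
    for c in blobs(mask(im,(22,120,90),(35,255,255))): r=cv2.minAreaRect(c); print(n,r,ray(n,r[0],200))
cv2.imwrite("pics/f1.png",cv2.resize(s[70:370,140:480],(680,600),interpolation=cv2.INTER_CUBIC))
E
```

```text
15.225 [407.47750322  15.88536264 343.12621779] [-0.22231244  0.06019314 -0.32267425]
scene ((319.5191650390625, 162.02078247070312), (33.405296325683594, 40.18809509277344), 47.29060745239258) [518.04776694   3.98289273 200.        ]
```

View pics/f1.png

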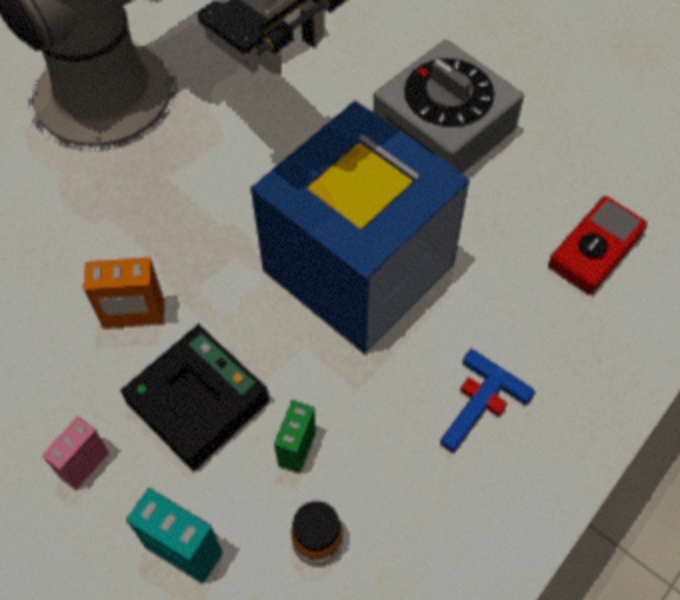

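The dock is empty at (195,395). The flap is shut at (360,185), its outline matching the first picture. The knob points at the red mark (423,72), and everything else is in place.

```bash
python3 -c "
from plant import ticket
print(ticket.close_job())"
```

```text
the job is handed in; nothing more can be done
None
```

The job is done and handed in at about 15 s on the robot's clock.

- **Knob:** I turned it anticlockwise until the torque rose to about 0.67 N m at the stop. After release, the pictures show the pointer lined up with the red mark.
- **Module:** I lifted it from the dock, pushed it about 46 mm down through the flap while still holding it, then released it.
- **Last checks:**
  - The dock is empty.
  - The yellow flap's outline in the scene view is the same as in the first picture, so it is shut.
  - The other objects look unmoved.
  - The robot is clear of everything, with contact force about 0.
- **Limits of the checks:**
  - The module was not seen inside the box; I infer it is there from the drop and the shut flap.
  - The arm hid the flap in the last top view, so only the scene camera confirms it is shut.
  - The top-view estimate of the knob's centre was about 4 mm off. This gave up to 13 N of sideways force during the knob grip, which I eased by shifting the tool.

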